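Turn the red leaf in the packing-pattern binder

ROBOT

A 7-joint arm with a two-finger parallel gripper is mounted at the origin on the work surface. World frame = base frame: x ahead of the robot, y to its left, z up, the work surface at z = 0. Lengths are in m, angles in rad, forces in N, time in s.
With the tool pointing down it reaches from about 0.425 to 1.025 m from the base axis. Payload 3.6 kg.
Tool frame: the origin (TCP) lies between the finger pads; the fingertips stand 11 mm ahead of it and the grasp point (between the pads) lies 8 mm behind it (ctrl.tip_extent is the distance from the TCP to the fingertips, in m); z points along the fingers, y is the line along which they close (so a half turn about z gives the same grasp; the last joint's range is limited). The gripper opens to 85 mm and grips with 20 to 120 N. Pads are 22 mm wide; open, the fingers measure 114 mm over their backs; the gripper's body (76 mm by 85 mm) begins 54 mm behind the grasp point. The pads swing forward as they close: fully open they stand 13 mm farther back than shut.
Start: joints at [1.048, 0.591, 0.048, 1.609, -0.033, 0.943, -0.034], TCP at [0.302, -0.659, 0.242] pointing down, gripper open.
Joint ranges: [-2.69, 2.69], [-0.47, 2.24], [-1.27, 1.36], [0.19, 2.51], [-1.53, 4.68], [0.08, 2.07], [-3.09, 3.09]. Speed limits (rad/s): [2.57, 2.57, 3.14, 3.14, 3.14, 3.14, 3.14].

INTERFACE

Orientations are given as a rotation vector (axis times angle).
In Python, from station import ctrl, eyes, order gives the robot as it stands.
- The arm moves only by the shell command python3 -m pendant 'ROWS' [OPENING] [FORCE]. ROWS is a JSON object of lists of equal length, an entry for each row: "translation": the shift along the tool's x, y, z in m, a list of three; "yaw": the turn about the tool's z in rad. A call has exactly 8 rows; each row is the pose to reach, as a shift and turn from the pose commanded when the call began, along the tool's axes at that moment; what a row does not reach only later rows make up. A row lasts 1/8 s, in which the tool goes at most 62.5 mm and 10.7 degrees, less where a joint would pass 70% of its speed; a pose out of reach is approached as far as the arm can. A call with a gripper value outside its range is refused whole. OPENING is the opening, from 0 (shut) to 1 (fully open), set as the call begins (- or left out, the last holds). The fingers move at their own pace and stop on an object; FORCE is the grip in N (left out, the last holds). Time passes only in rows, so rows that repeat a pose let the fingers close, or fill a call up. It gives the time, the measured TCP pose, the force, the opening and the grip force at its end, in the units of the state.
- ctrl.state(): the state, without advancing time (a new reading comes with each control period).
- eyes.get_image(name): name is "scene" or "top" or "wrist"; returns a dict with "img" (400x640x3 uint8, red, green, blue), "z_map" (400x640 float32, m along the optical axis (not along the pixel's ray), 0 where there is no reading), "fx", "fy", "cx", "cy" (pixels), "distortion" ([k1, k2, p1, p2, k3] as OpenCV has them; the pictures are not rectified), "rvec" (rotation vector, rad) and "tvec" (3), from world to camera coordinates, as OpenCV has them. Camera axes: x right, y down, z forward; pixel columns grow to the right and rows downward; lengths in m; the calibration is good to about 2 mm. A picture is of the moment at which its call begins.
- order.job_done(): hands the job in; it is judged then, once.
The state is a dict: "clock": time; "qpos": joint angles; "dq": joint speeds; "joint_torque": joint torques, N m; "ee_pos": TCP position; "tool_rot": TCP orientation; "wrist_force": force on the tool from outside, world axes, zero at the start; "ft_torque": the same for the moment, N m; "grip_width": finger opening in m; "grasp_force": force on a finger pad.
Only numpy, scipy, OpenCV 4.12 (cv2) and the standard library are available. Lean on these libraries where they do the work, as an engineer would, in place of code of your own. Each camera call takes 0.05 s, during which the arm holds its last target. There are 200 camera calls.

TASK

Two small ring binders lie open on the packing table. In the one with the red leaf, lift that leaf by its tab and turn it right over across the rings, so that it lies flat on the other side with its white pattern face up, then let go. Leave the green leaf in the other binder lying as it is.

Things in the scene. Friction and masses are not known exactly. Their poses are not given: they have to be found in the camera images.
- red_binder: Black ring binder lying open, fixed to the table: cover 160 (x) x 208 (y) x 3 mm, piles of cards 146 x 76 mm either side of the rings, tops 21 mm up. Origin: centre of its underside. x runs along the three rings, z up; the ring axis, the leaf's hinge, runs along x 24 mm above the origin. On the robot's left or right, yaw up to 0.35 rad either way; the twin with a green leaf is on the other side.
- red_leaf (a joint): Angle (rad) of the stiff red leaf about the ring axis: 0 = flat on the binder's -y side, red face up (start); pi/2 = upright; pi = flat on the +y side, white face with tan root pattern up. Damped; falls to the nearer side by its weight (about 60 g). Leaf 150 mm along the rings, 4 mm thick, from 10 to 105 mm from the ring axis; when flat its middle is 24 mm above the table.
- red_tab (a point): Grip point on the red leaf's tab, mid-thickness, 124 mm from the ring axis, 30 mm to +x of the leaf's middle. Tab 30 mm wide (along rings), 4 mm thick, 105 to 139 mm from the ring axis, beyond cover and cards, 22 mm above bare table when flat. Fingers may straddle its width from above and point down all the way, the tab pivoting in them. Axes turn with the leaf: x along rings, -y to the free edge.
- green_leaf (a joint): Angle (rad) of the green leaf in the other, otherwise identical binder; 0 = lying flat as at the start, where it must stay.

How it is judged:
By the outcome, as a careful person would: the job done as asked, in the order asked, and still so for the second after the job is handed in, with the robot touching nothing.
It also fails if it takes over 46 s, if anything falls off the work surface, if the arm or the gripper's body presses on something with over 40 N, if the wrist force passes 120 N, or if a joint passes its speed limit or range.

## Working session

There is one attempt and no reset: what is moved stays moved. The work goes in short steps, Python scripts to look and compute and a shell command to move; the robot and the scene stay as the last step left them, time stands still between calls to the robot, and variables do not carry over. Pictures are saved under pics/ and viewed, at most 10 in all, crops included, and the job is handed in when it is done.

```bash
mkdir -p pics; ls
python3 - <<'E'
from station import ctrl, eyes
import cv2,numpy as np
d=eyes.get_image("top")
cv2.imwrite("pics/top1.png",d["img"][:,:,::-1])
np.savez("top1.npz",**d)
s=ctrl.state();print({k:s[k] for k in("clock","ee_pos","tool_rot","grip_width","wrist_force")})
print(d["rvec"],d["tvec"],d["fx"])
E
```

```text
pics
{'clock': 0.05, 'ee_pos': array([ 0.30175114, -0.65831945,  0.24116292]), 'tool_rot': array([-3.06721317e+00, -6.69566650e-01,  9.29610378e-04]), 'grip_width': 0.08515201296970419, 'wrist_force': array([-0.43911712,  0.74277428,  0.06993074])}
[ 2.15703512 -2.21553347  0.11160053] [-0.04486768  0.56332751  0.99327917] 412.148195646959
```

View pics/top1.png

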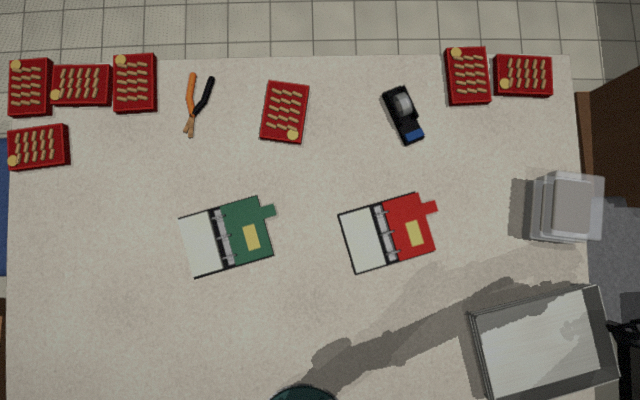

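The top view shows the red binder at about (388,233), with its leaf to the image right and its tab at (430,208). The green twin is at about (227,237). I'll fit the leaf's outline next.

```bash
cat > fit.py <<'E'
import cv2,numpy as np
from scipy.optimize import minimize
from scipy.spatial.transform import Rotation as R
def fit(d,box):
    K=np.array([[d["fx"],0,d["cx"]],[0,d["fy"],d["cy"]],[0,0,1]]);im=d["img"].astype(int)
    m=((im[...,0]>110)&(im[...,1]<70)&(im[...,2]<80)).astype(np.uint8)
    b=np.zeros_like(m);b[box[1]:box[3],box[0]:box[2]]=1;m*=b
    c=max(cv2.findContours(m,0,1)[0],key=cv2.contourArea);M=np.zeros(m.shape,np.float32);cv2.drawContours(M,[c],-1,1,-1)
    M=cv2.GaussianBlur(M,(0,0),.7)
    g=np.arange(-.1,.1,.002);X,Y=np.meshgrid(g,np.arange(-.17,.03,.002))
    T=((abs(X)<.075)&(Y<-.01)&(Y>-.105))|((abs(X-.03)<.015)&(Y<=-.105)&(Y>-.139));T=T.astype(float)
    def cost(p):
        x,y,a=p[0],p[1],p[2]
        P=np.stack([x+X*np.cos(a)-Y*np.sin(a),y+X*np.sin(a)+Y*np.cos(a),0*X+.026],-1).reshape(-1,3)
        u=cv2.projectPoints(P,d["rvec"],d["tvec"],K,np.array(d["distortion"]))[0].astype(np.float32).reshape(X.shape+(2,))
        return np.mean((cv2.remap(M,u,None,cv2.INTER_LINEAR)-T)**2)
    # init from mask centroid
    Rw=cv2.Rodrigues(d["rvec"])[0];C=-Rw.T@d["tvec"]
    v,uu=np.nonzero(M>.5);n=cv2.undistortPoints(np.array([[[uu.mean(),v.mean()]]]),K,np.array(d["distortion"]))[0,0]
    r=Rw.T@[n[0],n[1],1];c0=C+r*(.026-C[2])/r[2]
    best=min((minimize(cost,[c0[0]-.06*np.sin(a),c0[1]+.06*np.cos(a),a],method="Nelder-Mead",options=dict(initial_simplex=[[c0[0]-.06*np.sin(a)+i,c0[1]+.06*np.cos(a)+j,a+k] for i,j,k in[(0,0,0),(.02,0,0),(0,.02,0),(0,0,.15)]])) for a in(-.3,0,.3)),key=lambda r:r.fun)
    return best.x,best.fun
E
python3 - <<'E'
from fit import *
from station import ctrl
d=dict(np.load("top1.npz"));p,f=fit(d,(330,180,450,285));print(p,f)
a=p[2];Rb=np.array([[np.cos(a),-np.sin(a)],[np.sin(a),np.cos(a)]])
print("tab",p[:2]+Rb@[.03,-.124])
s=ctrl.state();T=R.from_rotvec(s["tool_rot"]).as_matrix();print(T,s["ee_pos"])
E
```

```text
[ 0.47981226 -0.21730733  0.26075224] 0.009778709278882285
tab [ 0.54076627 -0.32938145]
[[ 9.09027085e-01  4.16735748e-01 -1.03655723e-03]
 [ 4.16737020e-01 -9.09024955e-01  1.97160887e-03]
 [-1.20616494e-04 -2.22421764e-03 -9.99997519e-01]] [ 0.30175114 -0.65831945  0.24116292]
```

```bash
python3 -m pendant '{"translation":[[0.03,-0.018,0],[0.08,-0.045,0],[0.13,-0.072,0],[0.18,-0.1,0],[0.23,-0.128,0],[0.28,-0.156,0.01],[0.325,-0.181,0.02],[0.354,-0.197,0.03]],"yaw":[-0.17,-0.35,-0.53,-0.7,-0.88,-1.06,-1.23,-1.4]}' 0.7 60
python3 - <<'E'
from station import ctrl, eyes
import cv2,numpy as np
d=eyes.get_image("wrist");np.savez("w1.npz",**d)
cv2.imwrite("pics/w1.png",d["img"][:,:,::-1])
s=ctrl.state();print({k:s[k] for k in("clock","qpos","ee_pos","tool_rot","grip_width")},ctrl.tip_extent)
E
```

```text
clock: 1.05
ee_pos: [0.5433, -0.329, 0.2117]
tool_rot: [-1.904, -2.498, -0.002]
wrist_force: [0.4, -0.2, 1.0]
grip_width: 0.0595
grasp_force: 0.0
{'clock': 1.1, 'qpos': array([ 0.71366885,  0.53465135, -0.3516263 ,  1.8346785 ,  0.23511054,
        0.81489143,  0.52204239]), 'ee_pos': array([ 0.54569207, -0.32398706,  0.21047609]), 'tool_rot': array([-1.89145775, -2.50483562, -0.00874769]), 'grip_width': 0.059695789665284146} 0.011
```

View pics/w1.png

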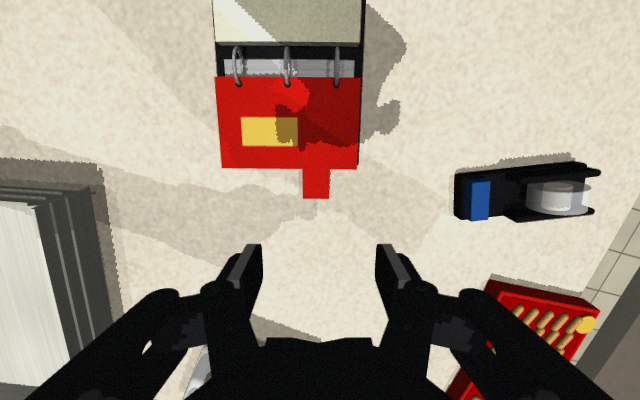

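The wrist view shows the tab at about (316,183). It is aligned with the image and ahead of the open fingers, which sit at (250..390,260). I'll refit from this view.

```bash
sed -i 's/m=((im.*/m=((im[...,0]>60)\&(im[...,1]<.45*im[...,0])\&(im[...,2]<.5*im[...,0])).astype(np.uint8)/' fit.py
cat > go.py <<'E'
import sys
from fit import *
from station import ctrl
def rel(p,off,z):
    a=p[2];t=np.array(p[:2])+np.array([[np.cos(a),-np.sin(a)],[np.sin(a),np.cos(a)]])@off
    s=ctrl.state();T=R.from_rotvec(s["tool_rot"]).as_matrix()
    ang=np.arctan2(T[1,1],T[0,1]);dy=(a-ang+np.pi/2)%np.pi-np.pi/2
    print("target",t,z,"tool shift",(T.T@(np.r_[t,z]-s["ee_pos"])).round(4),"yaw",round(-dy,4),"ee",s["ee_pos"].round(4),"clock",s["clock"])
E
python3 - <<'E'
from go import *
d=dict(np.load("top1.npz"));print(*fit(d,(330,180,450,285)))
d=dict(np.load("w1.npz"));p,f=fit(d,(190,60,380,220));print(p,f)
rel(p,[.03,-.126],.02)
E
```

```text
[ 0.48044368 -0.21611716  0.25683033] 0.009736957200699874
[ 0.48175738 -0.22019395  0.25698898] 0.00412592904808666
target [ 0.54279754 -0.33443098] 0.02 tool shift [-0.0103 -0.0062  0.1904] yaw 0.0203 ee [ 0.5457 -0.324   0.2105] clock 1.1
```

```bash
python3 -m pendant '{"translation":[[-0.002,0,0.015],[-0.002,0,0.035],[-0.002,0,0.06],[-0.002,0,0.08],[-0.002,0,0.1],[-0.002,0,0.11],[-0.002,0,0.11],[-0.002,0,0.11]],"yaw":[0,0,0,0,0,0,0,0]}'
python3 - <<'E'
from go import *
from station import eyes
d=eyes.get_image("wrist");np.savez("w2.npz",**d)
cv2.imwrite("pics/w2.png",d["img"][:,:,::-1])
p,f=fit(d,(150,0,420,330));print(p,f)
rel(p,[.03,-.126],.02)
rel([0.48175738,-0.22019395,0.25698898],[.03,-.126],.02)
E
```

```text
clock: 2.1
ee_pos: [0.543, -0.3346, 0.103]
tool_rot: [1.915, 2.489, 0.0]
wrist_force: [-0.1, -0.6, 0.1]
grip_width: 0.0601
grasp_force: 0.0
[ 0.48161573 -0.22041908  0.2566261 ] 0.004144599511453036
target [ 0.54261443 -0.33467825] 0.02 tool shift [ 0.0002 -0.0005  0.0832] yaw 0.0025 ee [ 0.543  -0.3346  0.1032] clock 2.15
target [ 0.54279754 -0.33443098] 0.02 tool shift [ 0.0004 -0.0003  0.0832] yaw 0.0021 ee [ 0.543  -0.3346  0.1032] clock 2.15
```

View pics/w2.png

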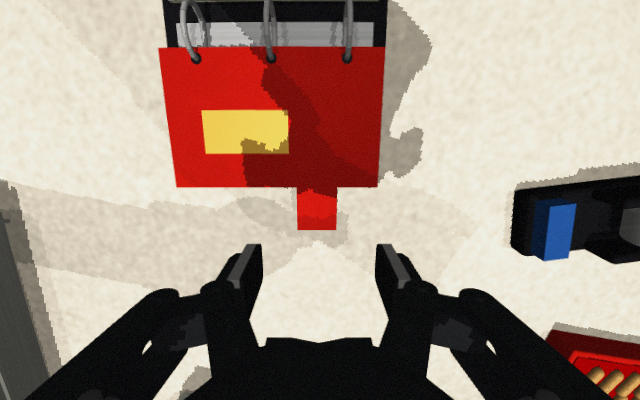

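The tab, at (317,209), is centred between the fingers and the fits agree to within 0.5 mm. I'll descend.

```bash
python3 -m pendant '{"translation":[[0,0,0.015],[0,0,0.03],[0,0,0.045],[0,0,0.06],[0,0,0.073],[0,0,0.082],[0,0,0.082],[0,0,0.082]],"yaw":[0,0,0,0,0,0,0,0]}'
python3 -m pendant '{"translation":[[0,0,0],[0,0,0],[0,0,0],[0,0,0],[0,0,0],[0,0,0],[0,0,0],[0,0,0]],"yaw":[0,0,0,0,0,0,0,0]}' 0.2 30
python3 - <<'E'
from station import eyes
import cv2
d=eyes.get_image("wrist")
cv2.imwrite("pics/w3.png",d["img"][:,:,::-1])
E
```

```text
clock: 3.15
ee_pos: [0.5427, -0.3346, 0.0206]
tool_rot: [1.916, 2.489, 0.0]
wrist_force: [0.6, -1.2, -0.4]
grip_width: 0.0596
grasp_force: 0.0
clock: 4.15
ee_pos: [0.5417, -0.3349, 0.0209]
tool_rot: [-1.916, -2.489, 0.002]
wrist_force: [-3.3, -0.6, 5.6]
grip_width: 0.0292
grasp_force: 29.4
```

View pics/w3.png

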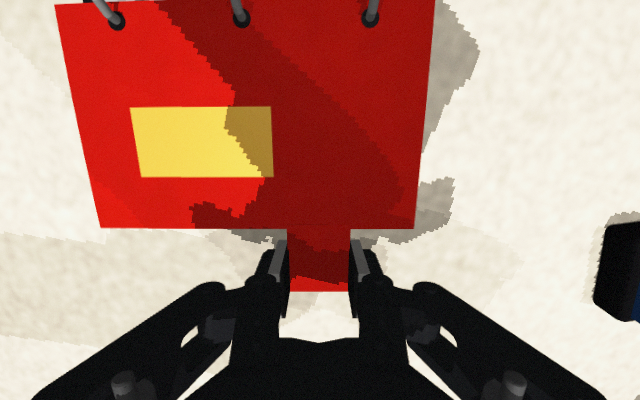

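The pads hold the tab at (290..350, 240..290). Now I'll swing it over on an arc of radius 126 mm.

```bash
python3 -m pendant '{"translation":[[0.0005,0,-0.011],[0.0019,0,-0.0219],[0.0043,0,-0.0326],[0.0076,0,-0.0431],[0.0118,0,-0.0532],[0.0169,0,-0.063],[0.0228,0,-0.0723],[0.0295,0,-0.081]],"yaw":[0,0,0,0,0,0,0,0]}'
python3 - <<'E'
from station import eyes
import cv2
d=eyes.get_image("wrist")
cv2.imwrite("pics/w4.png",d["img"][:,:,::-1])
E
```

```text
clock: 5.2
ee_pos: [0.5338, -0.3049, 0.1014]
tool_rot: [-1.915, -2.488, 0.001]
wrist_force: [-2.7, 1.9, -6.5]
grip_width: 0.0292
grasp_force: 31.5
```

View pics/w4.png

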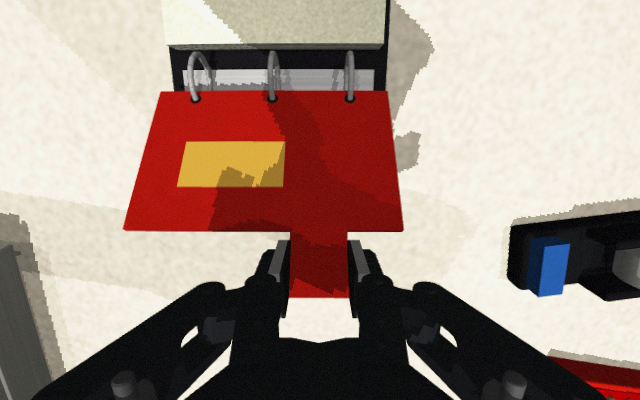

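The leaf is lifting to about 40° and the tab is pivoting in the pads. I'll continue.

```bash
python3 -m pendant '{"translation":[[0.0074,0,-0.0081],[0.0155,0,-0.0155],[0.0242,0,-0.0222],[0.0335,0,-0.0281],[0.0433,0,-0.0332],[0.0534,0,-0.0374],[0.0639,0,-0.0407],[0.0746,0,-0.0431]],"yaw":[0,0,0,0,0,0,0,0]}'
python3 - <<'E'
from station import eyes
import cv2
d=eyes.get_image("wrist")
cv2.imwrite("pics/w5.png",d["img"][:,:,::-1])
E
```

```text
clock: 6.25
ee_pos: [0.5155, -0.2349, 0.1453]
tool_rot: [1.916, 2.487, -0.003]
wrist_force: [-4.8, -2.2, -2.4]
grip_width: 0.029
grasp_force: 31.4
```

View pics/w5.png

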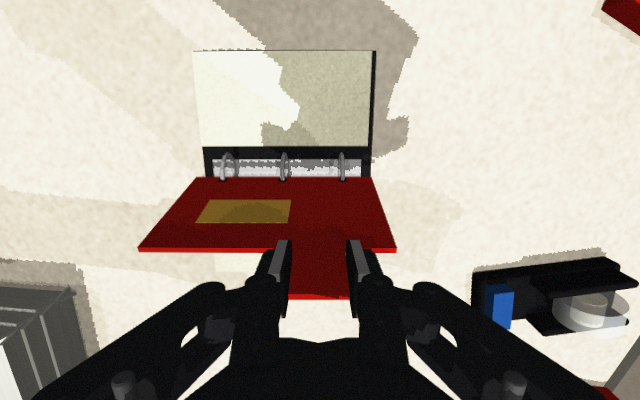

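The leaf is nearly upright and still held. I'll carry it over the top.

```bash
python3 -m pendant '{"translation":[[0.0109,0,-0.0014],[0.0219,0,-0.0019],[0.0329,0,-0.0014],[0.0438,0,0],[0.0545,0,0.0024],[0.065,0,0.0057],[0.0751,0,0.0099],[0.0849,0,0.015]],"yaw":[0,0,0,0,0,0,0,0]}'
```

```text
clock: 7.3
ee_pos: [0.4934, -0.1507, 0.1314]
tool_rot: [-1.916, -2.489, 0.001]
wrist_force: [-8.7, 1.2, 10.0]
grip_width: 0.029
grasp_force: 28.9
```

```bash
python3 -m pendant '{"translation":[[0.0093,0,0.0059],[0.018,0,0.0126],[0.0261,0,0.02],[0.0335,0,0.0281],[0.0402,0,0.0368],[0.0461,0,0.0461],[0.0512,0,0.0559],[0.0554,0,0.066]],"yaw":[0,0,0,0,0,0,0,0]}'
python3 - <<'E'
from station import eyes
import cv2
d=eyes.get_image("wrist")
cv2.imwrite("pics/w6.png",d["img"][:,:,::-1])
E
```

```text
clock: 8.3
ee_pos: [0.4785, -0.0944, 0.0642]
tool_rot: [-1.911, -2.49, -0.002]
wrist_force: [-8.1, 6.8, 6.1]
grip_width: 0.0288
grasp_force: 36.0
```

View pics/w6.png

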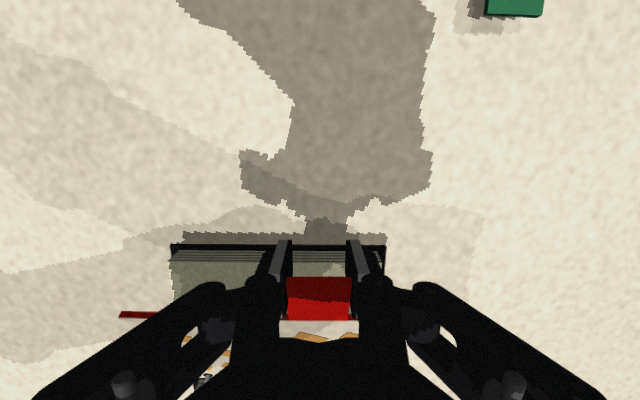

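Past the top: the tab is at (320,298) between the pads, the patterned white face is showing behind it, and the table is clear ahead. I'll lower it to flat.

```bash
python3 -m pendant '{"translation":[[0.0022,0,0.007],[0.004,0,0.014],[0.0055,0,0.021],[0.0066,0,0.028],[0.0073,0,0.0345],[0.0076,0,0.04],[0.0076,0,0.042],[0.0076,0,0.042]],"yaw":[0,0,0,0,0,0,0,0]}'
python3 - <<'E'
from station import eyes
import cv2,numpy as np
a=eyes.get_image("wrist")["img"];b=eyes.get_image("scene")["img"]
cv2.imwrite("pics/w7.png",cv2.resize(np.vstack([a,b]),(480,600),interpolation=cv2.INTER_AREA)[:,:,::-1])
E
```

```text
clock: 9.35
ee_pos: [0.4765, -0.0868, 0.0219]
tool_rot: [-1.91, -2.49, -0.002]
wrist_force: [-8.6, 6.2, 2.8]
grip_width: 0.0285
grasp_force: 41.9
```

View pics/w7.png

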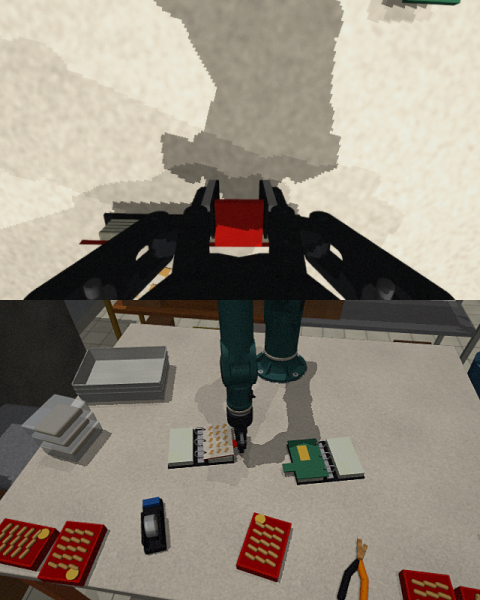

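The patterned face is up and the leaf is almost flat, with the green leaf undisturbed. I'll release and then retreat straight up.

```bash
python3 -m pendant '{"translation":[[0,0,0],[0,0,0],[0,0,0],[0,0,0],[0,0,0],[0,0,0],[0,0,0],[0,0,0]],"yaw":[0,0,0,0,0,0,0,0]}' 0.7
python3 -m pendant '{"translation":[[0,0,-0.01],[0,0,-0.025],[0,0,-0.045],[0,0,-0.07],[0,0,-0.1],[0,0,-0.13],[0,0,-0.155],[0,0,-0.16]],"yaw":[0,0,0,0,0,0,0,0]}'
python3 - <<'E'
from station import eyes
import cv2,numpy as np
a=eyes.get_image("wrist");b=eyes.get_image("scene")["img"]
np.savez("w8.npz",**a)
cv2.imwrite("pics/w8.png",cv2.resize(np.vstack([a["img"],b]),(480,600),interpolation=cv2.INTER_AREA)[:,:,::-1])
E
```

```text
clock: 10.45
ee_pos: [0.4777, -0.0909, 0.0214]
tool_rot: [-1.916, -2.49, 0.0]
wrist_force: [-0.4, -0.2, -0.4]
grip_width: 0.06
grasp_force: 0.0
clock: 11.45
ee_pos: [0.4787, -0.091, 0.1838]
tool_rot: [1.914, 2.486, 0.003]
wrist_force: [-0.2, -0.6, 0.2]
grip_width: 0.0599
grasp_force: 0.0
```

View pics/w8.png

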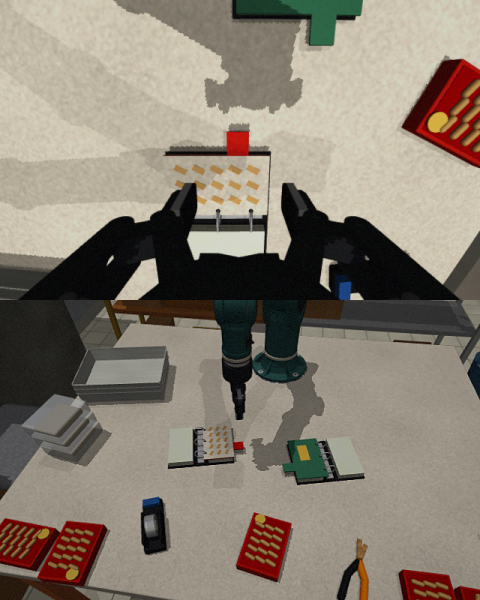

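The tab is free at (237,143) with the pattern face up. I'll check from depth that the leaf is flat, then hand in.

Run:
```python
import numpy as np,cv2
from station import order,ctrl
d=dict(np.load("w8.npz"));K=np.array([[d["fx"],0,d["cx"]],[0,d["fy"],d["cy"]],[0,0,1]])
uv=np.array([[316,190],[310,182],[320,200],[300,240],[330,270],[600,100]],float)
n=cv2.undistortPoints(uv[:,None],K,d["distortion"])[:,0]
z=np.array([d["z_map"][int(v),int(u)] for u,v in uv])
P=(np.c_[n,np.ones(len(n))]*z[:,None]-d["tvec"])@cv2.Rodrigues(d["rvec"])[0];print(P.round(4))
if abs(P[:5,2]-.026).max()<.005: print(order.job_done(),ctrl.state()["clock"])
```

```text
[[ 0.4785 -0.0936  0.0255]
 [ 0.4704 -0.087   0.0253]
 [ 0.4853 -0.1031  0.0249]
 [ 0.476  -0.1531  0.0234]
 [ 0.5173 -0.1795  0.0252]
 [ 0.7234  0.066   0.027 ]]
the job is handed in; nothing more can be done
the job is handed in; nothing more can be done
```

The red leaf is turned over and lies flat on the other side, pattern face up and released; the green leaf looks undisturbed, and the job was handed in at about 11.5 s on the robot's clock.

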